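Switch on a guarded locking toggle at a control-unit test bench

TASK

Switch on the feed to the control unit in the jig: on the grey switch box with the round multi-pin socket, lift the clear hinged cover, pull out the cap of the locking lever beneath it and swing the lever over to the hinge side, where the cap must drop back home, then lower the cover until it is fully shut. Be gentle with the clear cover, and leave the other switch box (the one with two binding posts) and everything else on the desk as it is.

Things in the scene. Friction and masses are not known exactly. Their poses are not given: they have to be found in the camera images.
- feed_box: grey steel switch box to be operated, 150 (x) x 120 (y) x 60 (z) mm, fixed to the desk; of the two, the one with the round multi-pin socket. Origin: centre of the underside; z up, dark top panel at z 60 mm. +x is the side of the cover's hinge, -x the side of its lip, roughly towards the robot. The cover's hinge axis runs along y at x +50, z 70 mm.
- feed_outlet (a point): middle of the mouth of the round multi-pin socket (28 mm across, 15 mm high, aluminium) on feed_box's top panel, at x -50, y +34, z 75 mm of feed_box.
- feed_cover: clear acrylic cover over the switch, no bottom or back, walls 3 mm; cracks if squeezed or pressed with over about 80 N in all. Origin: middle of its hinge axis; shut, its axes are feed_box's. Spans x -76 to -8, y -24 to +24 (its two sides can be pinched, 48 mm apart), z -8 to +40 mm; shut, its walls end 2 mm above the panel. A black lip 34 mm wide, 3 mm thick stands out to x -88 at z +4 mm.
- feed_hinge (a joint): opening angle of that cover in rad: 0 shut, 1.85 fully open (leaning back past upright, away from the lever); the lip side rises. A stiff friction hinge: it stays where it is left, and about 1.5 N at the lip end moves it either way. It may start slightly ajar.
- feed_lip (a point): middle of the front edge of that cover's lip.
- feed_pivot (a point): middle of the lever's axis, which runs along feed_box's y at x +6, y 0, z 64 mm of feed_box.
- feed_lever (a joint): swing of the locking toggle lever in rad: 0 off (leans 0.45 rad from upright towards the lip side), 0.90 on (leans 0.45 towards the hinge side). It swings stiffly (about 2 N at the cap) and stays where it is left. With the cap home a steel gate blocks it: only 0.07 rad of play at either end, however hard it is pushed.
- feed_cap (a joint): how far the lever's cap is pulled out along the lever, in m: 0 home (locked), 0.008 at its stop. A spring pulls it home, 10 N at 0 to 18 N at the stop (a light pinch slips off); from about 0.006 on it clears the gate and the lever can swing. Let go within 0.07 rad of either end of the swing it drops home; between, it rests on the gate.
- feed_cap_top (a point): middle of the outer end of the lever's cap: a ribbed black block, 10 mm (feed_box's x) by 12 mm (y), 22 mm long along the lever, from 16 to 38 mm from the lever's axis when home (this point at 38 mm). Below it are a steel cross-bar, 22 mm wide along y, 12.5 to 17.5 mm from the axis, and the gate.
- spare_box: the other switch box, to be left alone: same as feed_box, with the same lever and cover, but with two black binding posts (15 mm across, 25 mm high, at x -50, y -36 and +36 mm) in place of the round socket. Either box may stand on the left or the right.
- spare_lip (a point): middle of the front edge of the lip of the other box's cover (which may be slightly ajar and is to stay as it is).
- spare_lever (a joint): swing of the other box's lever in rad, as feed_lever; to stay off (0).
- dust_cap: loose black screw cap, 28 mm across and 14 mm high, standing on feed_box's top panel at its lip side, beside the round socket. Origin: centre of its underside.
- marker_a: loose white marker pen with a black cap, 137 mm long, 17 mm across, lying between the two boxes, along its own x. Origin: under its middle.
- screwdriver: loose screwdriver, 170 mm, black handle, lying between the two boxes at their far side. Origin: under its middle, lying along its own x.
- usb_stick: loose black USB stick, 56 x 18 x 9 mm, near the robot. Origin: centre of its underside.
- marker_b: loose grey marker pen with a blue cap, 137 mm long, on the right near the robot. Origin: under its middle.
- screw_tray: loose steel tray with small screws, 100 x 70 x 22 mm, at the far side in the middle. Origin: centre of its underside.
- ecu_lid: loose ribbed aluminium lid of the control unit, 170 x 140 x 13 mm, lying far left. Origin: centre of its underside.
- mug: white mug, 80 mm across, 95 mm high, on the left. Origin: centre of its underside.

How it is judged:
By the outcome, as a careful person would: the job done as asked, in the order asked, and still so for the second after the job is handed in, with the robot touching nothing.
It also fails if it takes over 72 s, if anything falls off the work surface, if the arm or the gripper's body presses on something with over 40 N, if the wrist force passes 120 N, or if a joint passes its speed limit or range.

ROBOT

A 6-joint arm with a two-finger parallel gripper is mounted at the origin on the work surface. World frame = base frame: x ahead of the robot, y to its left, z up, the work surface at z = 0. Lengths are in m, angles in rad, forces in N, time in s.
With the tool pointing down it reaches from about 0.375 to 0.9 m from the base axis. Payload 3.1 kg.
Tool frame: the origin (TCP) lies at the very end of the fingers, on their centre line; the grasp point (between the pads) lies 19 mm behind it (grip_depth is the distance from the TCP to the grasp point, in m); z points along the fingers, y is the line along which they close (so a half turn about z gives the same grasp; the last joint's range is limited). The gripper opens to 85 mm and grips with 20 to 120 N. Pads are 22 mm wide; open, the fingers measure 114 mm over their backs; the gripper's body (76 mm by 85 mm) begins 54 mm behind the grasp point. The pads swing forward as they close: fully open they stand 13 mm farther back than shut.
Start: joints at [-1.29, 0.527, 1.433, -0, 1.181, -0.178], TCP at [0.277, -0.56, 0.231] pointing down, gripper open.
Joint ranges: [-3.08, 3.08], [-0.75, 2.2], [0.22, 2.44], [-1.43, 4.57], [0, 2.65], [-2.85, 2.85]. Speed limits (rad/s): [2.79, 2.79, 3.14, 3.14, 3.14, 3.14].

INTERFACE

Orientations are given as a unit quaternion [x, y, z, w].
In Python, from station import * gives the robot as it stands.
- The arm moves only by the tool apply_moves, never from a script. Its argument "plan" is a list of rows, each a list of 7 numbers: the shift along the tool's x, y, z in m, then the turn, a rotation vector about the tool's x, y, z in rad, then the gripper command: -1 is fully open, 1 is shut, values between are in proportion. In form: [[dx, dy, dz, wx, wy, wz, jaw], ...]. A call has 1 to 8 rows; each row shifts and turns the commanded pose from where the row before left it, along the tool's axes as they then stand; what a row does not reach is not made up. A row lasts 1/8 s, in which the tool goes at most 62.5 mm and 10.7 degrees, less where a joint would pass 70% of its speed; a pose out of reach is approached as far as the arm can. A call is refused whole if a number of a shift passes 0.0625 or a number of a turn 0.188, either way. A call with a gripper value outside its range is refused whole. The fingers move at their own pace and stop on an object; "force" is the grip in N (left out, the last holds). Time passes only in rows, so rows that do not move let the fingers close. It gives the time, the measured TCP pose, the force, the opening and the grip force at its end, in the units of the state.
- sense(): the state, without advancing time (a new reading comes with each control period).
- snapshot(name): name is "scene" or "top" or "wrist"; returns the picture (480x640x3 uint8, red, green, blue); there is no depth.
- calibration(name): a dict with "camera_matrix" (3x3 intrinsics, pixels), "k1" (the pictures are not rectified: a ray, as slopes to the right and down, at radius r is drawn at 1 + k1 r^2 times it, then the intrinsics apply), "R" (3x3) and "t" (3): a world point X has camera coordinates R X + t; the wrist camera has in their place "mount" (4x4, takes a point from camera to tool coordinates, whose origin is the TCP and whose axes are the flange's). Camera axes: x right, y down, z forward; pixel columns grow to the right and rows downward; lengths in m; the calibration is good to about 2 mm. A picture is of the moment at which its call begins: read the wrist's pose just before it. calibration takes no time and is no camera call.
- sign_off(): hands the job in; it is judged then, once.
The state is a dict: "t": time; "q": joint angles; "qd": joint speeds; "tau": joint torques, N m; "tcp_pos": TCP position; "tool_rot": TCP orientation; "force": force on the tool from outside, world axes, zero at the start; "ft_torque": the same for the moment, N m; "finger_gap": opening from 0.0 (shut) to 1.0 (fully open); "gripper_force": force on a finger pad.
Only numpy, scipy, OpenCV 4.12 (cv2) and the standard library are available. Lean on these libraries where they do the work, as an engineer would, in place of code of your own. Each camera call takes 0.05 s, during which the arm holds its last target. There are 200 camera calls.

## Working session

There is one attempt and no reset: what is moved stays moved. The work goes in short steps, Python scripts to look and compute and a tool call to move; the robot and the scene stay as the last step left them, time stands still between calls to the robot, and variables do not carry over. Pictures are saved under pics/ and viewed, at most 10 in all, crops included, and the job is handed in when it is done.

Besides the shell and the picture viewer there is one more tool, called after "Call:" in YAML: its name, and indented under it one key for each argument. apply_moves: Moves the arm, as the interface text tells. Its arguments: {"type":"object","properties":{"plan":{"type":"array"},"force":{"type":"number"}},"required":["plan"]}

```bash
ls; mkdir -p pics
python3 - <<'E'
from station import *
import cv2,numpy as np
s=sense();print({k:np.round(v,3) for k,v in s.items()})
for n in("scene","top"):
    im=snapshot(n);cv2.imwrite(f"pics/{n}0.png",im[:,:,::-1])
    print(n,calibration(n))
print(calibration("wrist"))
E
```

```text
pics
{'t': np.float64(0.0), 'q': array([-1.291,  0.528,  1.434,  0.   ,  1.181, -0.179]), 'qd': array([-0.   ,  0.   , -0.001, -0.   ,  0.001,  0.   ]), 'tau': array([ 2.0000e-03, -4.4235e+01, -1.7802e+01, -0.0000e+00,  8.0000e-03,
       -0.0000e+00]), 'tcp_pos': array([ 0.277, -0.56 ,  0.23 ]), 'tool_rot': array([ 0.974,  0.227, -0.   , -0.001]), 'force': array([0.122, 0.429, 0.883]), 'ft_torque': array([-0.009,  0.039, -0.011]), 'gripper_force': np.float64(0.0), 'finger_gap': np.float64(1.001)}
scene {'camera_matrix': array([[472.21690047,   0.        , 324.9172949 ],
       [  0.        , 472.21690047, 243.63514121],
       [  0.        ,   0.        ,   1.        ]]), 'k1': -0.12594004904497869, 'R': array([[-0.56747253,  0.82338517,  0.00343412],
       [ 0.63442142,  0.43989073, -0.63561436],
       [-0.52486607, -0.35851501, -0.77199909]]), 't': array([ 0.25869498, -0.34461384,  1.61449455])}
top {'camera_matrix': array([[472.38020475,   0.        , 320.35562278],
       [  0.        , 472.38020475, 233.95314407],
       [  0.        ,   0.        ,   1.        ]]), 'k1': -0.02092397407579922, 'R': array([[-0.00131164, -0.99997395, -0.00709729],
       [-0.98561674,  0.00249212, -0.1689776 ],
       [ 0.16899089,  0.00677357, -0.98559434]]), 't': array([0.10299201, 0.57936103, 1.35110869])}
{'camera_matrix': array([[367.11929537,   0.        , 315.31565759],
       [  0.        , 367.11929537, 237.16175876],
       [  0.        ,   0.        ,   1.        ]]), 'k1': -0.06234790152186356, 'mount': array([[-2.27728619e-04, -9.48451565e-01, -3.16922035e-01,
         8.17338393e-02],
       [ 9.99999880e-01, -7.87974754e-05, -4.82746500e-04,
         1.16456174e-03],
       [ 4.32889017e-04, -3.16922107e-01,  9.48451470e-01,
        -1.42682674e-01],
       [ 0.00000000e+00,  0.00000000e+00,  0.00000000e+00,
         1.00000000e+00]])}
```

View pics/top0.png

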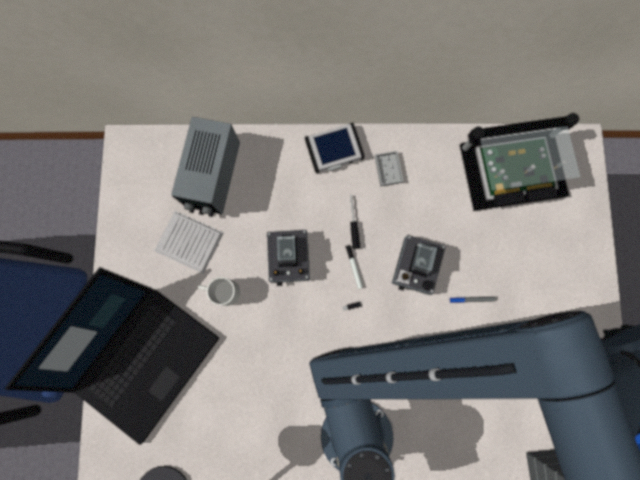

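View pics/scene0.png

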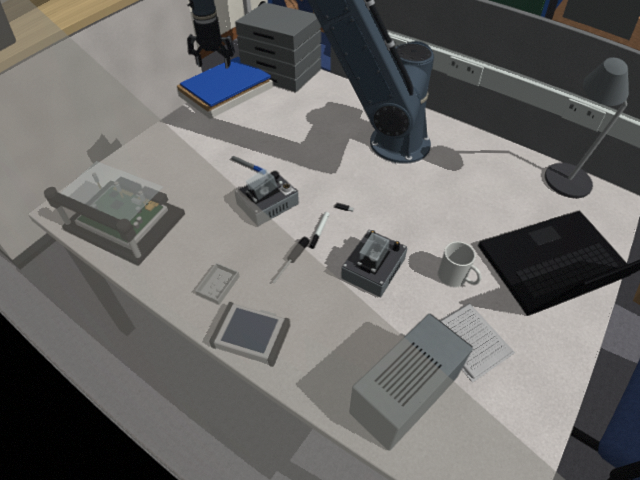

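The top view shows two boxes. The right one, at about (420,264), has the round light socket near (404,275) and the dust cap near (429,286), so it is feed_box. The left one at (288,256) has two dark posts. The scene view agrees: feed_box is at about (268,195), and its cover is roughly shut.

```bash
cat > h.py <<'E'
from station import *
import cv2,numpy as np
from scipy.spatial.transform import Rotation as Ro
def cam(n,s=None):
    c=calibration(n)
    if n=="wrist":
        M=np.array(c["mount"]);R=Ro.from_quat(s["tool_rot"]).as_matrix()
        Rc=R@M[:3,:3];o=R@M[:3,3]+s["tcp_pos"]
    else: Rc=np.array(c["R"]).T;o=-Rc@c["t"]
    return dict(K=np.array(c["camera_matrix"]),k=c["k1"],Rc=Rc,o=o)
def ray(c,uv):
    d=np.array([(uv[0]-c["K"][0,2])/c["K"][0,0],(uv[1]-c["K"][1,2])/c["K"][1,1]]);p=d.copy()
    for _ in range(20):p=d/(1+c["k"]*(p@p))
    v=c["Rc"]@np.r_[p,1];return v/np.linalg.norm(v)
def onz(c,uv,z):
    r=ray(c,uv);return c["o"]+r*(z-c["o"][2])/r[2]
def tri(obs):
    A=0;b=0
    for c,uv in obs:
        r=ray(c,uv);P=np.eye(3)-np.outer(r,r);A=A+P;b=b+P@c["o"]
    x=np.linalg.solve(A,b)
    return x,[np.linalg.norm(np.cross(ray(c,uv),x-c["o"])) for c,uv in obs]
def proj(c,X):
    x=c["Rc"].T@(np.asarray(X)-c["o"]);p=x[:2]/x[2];p=p*(1+c["k"]*(p@p))
    return p*[c["K"][0,0],c["K"][1,1]]+c["K"][:2,2]
def move(Xt,Rt=None,s=None):
    "tool-axis shift and rotvec from the measured pose"
    s=s or sense();R=Ro.from_quat(s["tool_rot"])
    w=None if Rt is None else (R.inv()*Rt).as_rotvec()
    return R.inv().apply(np.asarray(Xt)-s["tcp_pos"]),w
E
python3 - <<'E'
from h import *
c=cam("top")
for uv in [(404,236),(446,241),(393,287),(434,294),(404,275),(429,286)]: print(uv,onz(c,uv,.06).round(3))
im=cv2.imread("pics/top0.png");cv2.imwrite("pics/crop0.png",cv2.resize(im[225:305,380:460],None,fx=7,fy=7,interpolation=3))
E
```

```text
(404, 236) [ 0.571 -0.144  0.06 ]
(446, 241) [ 0.556 -0.267  0.06 ]
(393, 287) [ 0.422 -0.108  0.06 ]
(434, 294) [ 0.402 -0.225  0.06 ]
(404, 275) [ 0.456 -0.14   0.06 ]
(429, 286) [ 0.424 -0.212  0.06 ]
```

View pics/crop0.png

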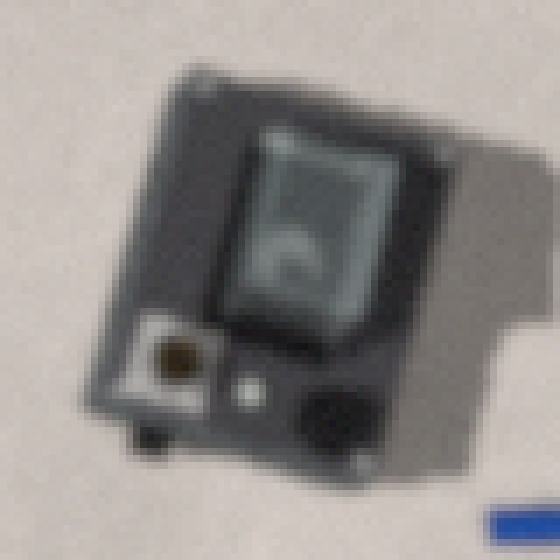

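feed_box is centred near (0.488, -0.186) with a yaw of about -0.25 rad. Next I move the wrist camera over it, with tool x pointing towards the lip side.

Call:
apply_moves:
  plan:
    - [0.044,-0.03,0,0,0,0,-1]
    - [0.044,-0.03,0,0,0,0,-1]
    - [0.044,-0.03,0,0,0,0,-1]
    - [0.044,-0.03,0,0,0,0,-1]
    - [0.044,-0.03,0,0,0,0,-1]
    - [0.044,-0.03,0,0,0,0,-1]
    - [0.044,-0.03,0,0,0,0,-1]
    - [0.044,-0.03,0,0,0,0,-1]

```text
t: 1.1
tcp_pos: [0.4866, -0.1876, 0.2311]
tool_rot: [0.974, 0.227, -0.0, -0.0]
force: [0.4, -0.9, 0.8]
finger_gap: 1.002
gripper_force: 0.0
```

Call:
apply_moves:
  plan:
    - [0,0,0,0,0,-0.185,-1]
    - [0,0,0,0,0,-0.185,-1]
    - [0,0,0,0,0,-0.185,-1]
    - [0,0,0,0,0,-0.185,-1]
    - [0,0,0,0,0,-0.185,-1]
    - [0,0,0,0,0,-0.185,-1]
    - [0,0,0,0,0,-0.185,-1]

```text
t: 1.98
tcp_pos: [0.4858, -0.1891, 0.231]
tool_rot: [0.637, 0.771, -0.0, -0.0]
force: [0.3, 0.0, -0.1]
finger_gap: 1.0
gripper_force: 0.0
```

Call:
apply_moves:
  plan:
    - [0,0,0,0,0,-0.185,-1]
    - [0,0,0,0,0,-0.185,-1]
    - [0,0,0,0,0,-0.185,-1]
    - [0,0,0,0,0,-0.185,-1]
    - [0,0,0,0,0,-0.185,-1]
    - [0,0,0,0,0,-0.185,-1]
    - [0,0,0,0,0,0,-1]

```text
t: 2.85
tcp_pos: [0.4859, -0.1891, 0.231]
tool_rot: [0.14, 0.99, 0.0, -0.0]
force: [-0.5, -0.5, 0.1]
finger_gap: 1.0
gripper_force: 0.0
```

Run:
```python
from h import *
import json
s=sense();im=snapshot("wrist");cv2.imwrite("pics/w1.png",im[:,:,::-1])
json.dump({k:np.array(v).tolist() for k,v in s.items()},open("w1.json","w"))
print(s["t"],s["tcp_pos"],s["tool_rot"],s["q"],s["force"])
```

```text
2.85 [ 0.48587087 -0.1890731   0.23100669] [ 1.39507407e-01  9.90220936e-01  1.86448281e-04 -3.81938052e-04] [-5.85661637e-01  3.89340008e-01  1.69036727e+00  8.20759749e-06
  1.06273538e+00 -1.87653405e+00] [-0.48428196 -0.53438787  0.0867618 ]
```

View pics/w1.png

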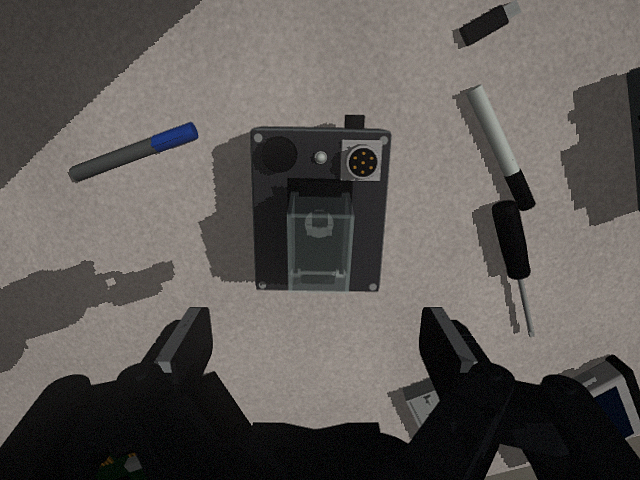

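The wrist view shows the socket at (362,160), the dust cap at (275,153), and the cover spanning (288..353, 190..290). The lip is dark, at about (320,186), and the panel corners are at (251,129), (391,130), (257,290) and (381,291). A second wrist position will give the heights.

Call:
apply_moves:
  plan:
    - [0.01,0.03,0,0,0,0,-1]
    - [0.01,0.03,0,0,0,0,-1]
    - [0,0,0,0,0,0,-1]
    - [0,0,0,0,0,0,-1]

```text
t: 3.4
tcp_pos: [0.4837, -0.1265, 0.2315]
tool_rot: [0.139, 0.99, -0.0, 0.0]
force: [0.8, 0.2, -0.4]
finger_gap: 1.005
gripper_force: 0.0
```

Run:
```python
from h import *
import json
s=sense();im=snapshot("wrist");cv2.imwrite("pics/w2.png",im[:,:,::-1])
json.dump({k:np.array(v).tolist() for k,v in s.items()},open("w2.json","w"))
print(s["t"],s["tcp_pos"],s["force"])
ims=[cv2.imread(f"pics/w{i}.png") for i in (1,2)]
s1=json.load(open("w1.json"))
c=cam("wrist",s1);p=onz(c,(320,210),.06);c2=cam("wrist",s);u=proj(c2,p).astype(int);print(u)
a=ims[0][110:310,235:405];b=ims[1][u[1]-100:u[1]+100,u[0]-85:u[0]+85]
print("crop2 origin",u[0]-85,u[1]-100)
o=np.hstack([cv2.resize(x,None,fx=2.3,fy=2.9,interpolation=3) for x in(a,b)]);cv2.imwrite("pics/c12.png",cv2.convertScaleAbs(o,alpha=1.6))
```

```text
3.4 [ 0.48370793 -0.12653151  0.23145188] [ 0.79559245  0.20878068 -0.3779555 ]
[253 230]
crop2 origin 168 130
```

View pics/c12.png

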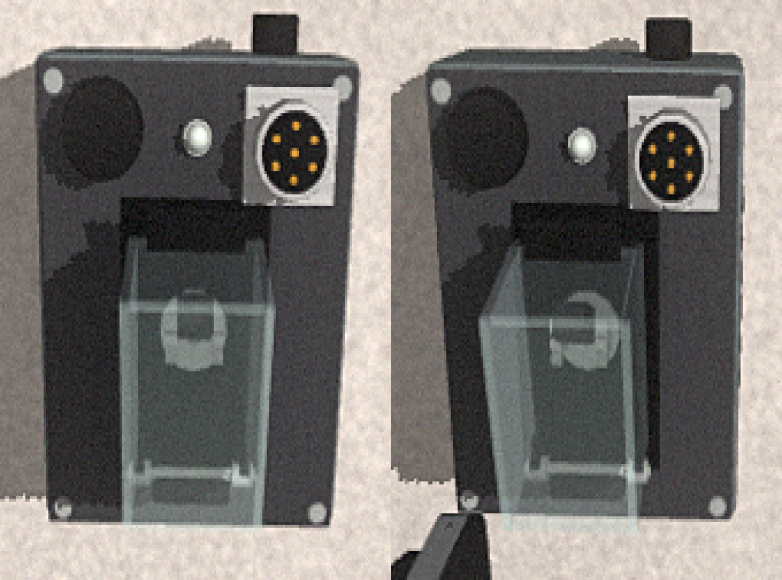

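The left crop (first view) and right crop (second view) show the four panel screws, the socket ring with its centre at (294,152) and (671,161), and the cover's top front edge corners at (124,302)/(271,306) and (484,319)/(631,323). I triangulate these.

Run:
```python
from h import *
import json
s1,s2=[json.load(open(f"w{i}.json")) for i in(1,2)]
c1,c2=cam("wrist",s1),cam("wrist",s2)
f1=lambda x,y:(235+x/2.3-.3,110+y/2.9-.3)
f2=lambda x,y:(168+(x-391)/2.3-.3,130+y/2.9-.3)
P={}
for n,a,b in [("sc-+R",(343,87),(722,96)),("sc-L",(53,81),(440,91)),("sc+L",(62,508),(470,502)),("sc+R",(318,513),(717,507)),
 ("socket",(294,152),(671,161)),("covL",(124,302),(484,319)),("covR",(271,306),(631,323)),("hcovL",(124,526),(500,528)),("hcovR",(263,526),(636,530)),("lipdarkTL",(121,199),(512,204)),("lipdarkTR",(270,201),(648,207)),("wall base L",(134,240),(516,246))]:
    x,e=tri([(c1,f1(*a)),(c2,f2(*b))]);P[n]=x;print(n,x.round(4),np.round(e,4))
S=[onz(c,f(*p),.060) for c,f,q in((c1,f1,[(53,81),(343,87),(62,508),(318,513)]),(c2,f2,[(440,91),(722,96),(470,502),(717,507)])) for p in q]
S=np.array(S).reshape(2,4,3);print(S.round(4));m=S.mean((0,1));
for k in(0,1):
    d=(S[k,2]+S[k,3]-S[k,0]-S[k,1]);y=(S[k,1]+S[k,3]-S[k,0]-S[k,2])/2;print("yaw",np.arctan2(d[1],d[0]),np.arctan2(-y[0],y[1]),"len",np.linalg.norm(d)/2,np.linalg.norm(y),S[k].mean(0))
S=S.mean(0);d=S[2]+S[3]-S[0]-S[1];yaw=np.arctan2(d[1],d[0])
R=Ro.from_euler("z",yaw).as_matrix();m[2]=0
print("centre",m,yaw)
for n,x in P.items(): print(n,(R.T@(x-m)*1000).round(1))
json.dump(dict(c=m.tolist(),yaw=yaw),open("box.json","w"))
```

```text
sc-+R [ 0.4419 -0.1185  0.0645] [0. 0.]
sc-L [ 0.4117 -0.2178  0.0622] [0.0001 0.0001]
sc+L [ 0.5415 -0.2586  0.0584] [0.0004 0.0004]
sc+R [ 0.5693 -0.1576  0.0637] [0. 0.]
socket [ 0.4533 -0.1407  0.0745] [0.0001 0.0001]
covL [ 0.4672 -0.204   0.122 ] [0.0002 0.0002]
covR [ 0.4826 -0.1605  0.1164] [0.0004 0.0004]
hcovL [ 0.5276 -0.2234  0.1161] [0.0001 0.0001]
hcovR [ 0.5415 -0.1782  0.1147] [0.0001 0.0001]
lipdarkTL [ 0.4511 -0.2047  0.0598] [0. 0.]
lipdarkTR [ 0.4636 -0.1523  0.0767] [0.0003 0.0003]
wall base L [ 0.4605 -0.2014  0.0794] [0.0002 0.0002]
[[[ 0.4118 -0.2181  0.06  ]
  [ 0.4424 -0.1178  0.06  ]
  [ 0.5404 -0.2581  0.06  ]
  [ 0.5713 -0.1575  0.06  ]]

 [[ 0.4117 -0.2186  0.06  ]
  [ 0.4423 -0.1187  0.06  ]
  [ 0.5413 -0.2578  0.06  ]
  [ 0.5713 -0.1582  0.06  ]]]
yaw -0.2999994869492433 -0.2966858815605258 len 0.13474584005409612 0.10504101056976066 [ 0.4914641  -0.18787262  0.06      ]
yaw -0.29580896394888817 -0.2950099753510026 len 0.13512232217375514 0.10423571400374589 [ 0.49165314 -0.1883368   0.06      ]
centre [ 0.49155862 -0.18810471  0.        ] -0.2979013024305124
sc-+R [-67.9  52.   64.5]
sc-L [-67.6 -51.8  62.2]
sc+L [ 68.5 -52.7  58.4]
sc+R [65.4 52.  63.7]
socket [-50.5  34.1  74.5]
covL [-18.6 -22.3 122. ]
covR [-16.7  23.7 116.4]
hcovL [ 44.8 -23.1 116.1]
hcovR [ 44.9  24.2 114.7]
lipdarkTL [-33.8 -27.7  59.8]
lipdarkTR [-37.3  26.   76.7]
wall base L [-25.8 -21.8  79.4]
```

The box centre is at (0.4916, -0.1881) with yaw -0.298. The checks hold: screws at z ≈ 62, and socket at (-50.5, 34.1, 74.5) against the nominal (-50, 34, 75). The cover is ajar by about 0.12 rad. I will pinch the cover's sides.

```bash
cat >> h.py <<'E'
import json
_b=json.load(open("box.json")) if __import__("os").path.exists("box.json") else None
RB=Ro.from_euler("z",_b["yaw"]);CB=np.array(_b["c"])
def W(p): return RB.apply(np.array(p)/1000)+CB
def B(x): return RB.inv().apply(np.asarray(x)-CB)*1000
def Rt(lean=0): # lean>0: body towards hinge side; tool x=-bx, y=by
    R0=Ro.from_matrix(np.array([[-1,0,0],[0,1,0],[0,0,-1]]).T)
    return RB*Ro.from_rotvec([0,lean,0])*R0
E
python3 - <<'E'
from h import *
for p in [(-5,0,190),(-5,0,74)]: d,w=move(W(p),Rt());print(d.round(4),w.round(4))
d,w=move(W((-5,0,190)),Rt(-.3));print(w)
H=np.array([50,70]);
for th in np.linspace(.12,1.85,13):
    a,b=58,18;print(round(th,2),(H+[-a*np.cos(th)+b*np.sin(th),a*np.sin(th)+b*np.cos(th)]).round(1))
E
```

```text
[-0.0194 -0.0566  0.0415] [-0.0005  0.0008  0.0187]
[-0.0193 -0.0566  0.1575] [-0.0005  0.0008  0.0187]
[ 0.00233182 -0.29917968  0.01867769]
0.12 [-5.4 94.8]
0.26 [ -1.3 102.5]
0.41 [  3.9 109.6]
0.55 [ 10.1 115.8]
0.7 [ 17.1 121. ]
0.84 [ 24.7 125.2]
0.98 [ 32.9 128.3]
1.13 [ 41.5 130.1]
1.27 [ 50.2 130.7]
1.42 [ 58.9 130.1]
1.56 [ 67.5 128.2]
1.71 [ 75.6 125. ]
1.85 [ 83.3 120.8]
```

Call:
apply_moves:
  plan:
    - [-0.0064,-0.0189,0.0138,0,0,0.0187,-1]
    - [-0.0065,-0.0189,0.0138,0,0,0,-1]
    - [-0.0065,-0.0189,0.0138,0,0,0,-1]
    - [0,0,0.03,0,0,0,-1]
    - [0,0,0.03,0,0,0,-1]
    - [0,0,0.03,0,0,0,-1]
    - [0,0,0.026,0,0,0,-1]
    - [0,0,0,0,0,0,-1]
  force: 20

```text
t: 4.45
tcp_pos: [0.484, -0.1863, 0.0713]
tool_rot: [0.148, 0.989, 0.001, -0.003]
force: [0.2, 0.5, 0.0]
finger_gap: 0.998
gripper_force: 0.0
```

Call:
apply_moves:
  plan:
    - [0,0,0,0,0,0,0.3]
    - [0,0,0,0,0,0,0.3]
    - [0,0,0,0,0,0,0.3]
    - [0,0,0,0,0,0,0.3]
    - [0,0,0,0,0,0,0.3]
    - [0,0,0,0,0,0,0.3]
  force: 20

```text
t: 5.2
tcp_pos: [0.4863, -0.186, 0.0748]
tool_rot: [0.148, 0.989, -0.0, 0.001]
force: [0.1, 2.3, 7.0]
finger_gap: 0.563
gripper_force: 28.6
```

Run:
```python
from h import *
s=sense();print(B(s["tcp_pos"]),s["force"],s["finger_gap"],s["gripper_force"])
cv2.imwrite("pics/w3.png",snapshot("wrist")[:,:,::-1])
```

```text
[-5.63026803  0.47092683 74.8218203 ] [0.07660722 2.3085398  6.99264713] 0.5629452673938653 28.56990694999695
```

View pics/w3.png

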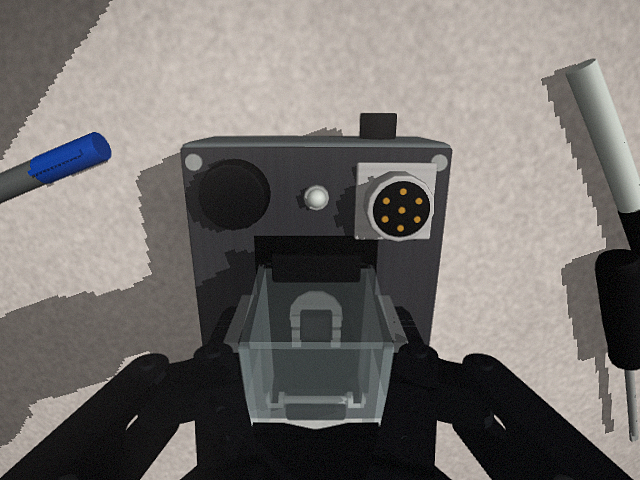

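The wrist view shows both pads on the cover's two sides, at about (240,330) and (395,330). The gap is 48 mm, as expected, and the dust cap is untouched at (235,193). I will swing the cover up along its arc.

Call:
apply_moves:
  plan:
    - [-0.002,0,-0.0039,0,0,0,0.3]
    - [-0.0021,0,-0.0038,0,0,0,0.3]
    - [-0.0025,0,-0.0036,0,0,0,0.3]
    - [-0.0027,0,-0.0035,0,0,0,0.3]
    - [-0.003,0,-0.0032,0,0,0,0.3]
    - [-0.0032,0,-0.003,0,0,0,0.3]
    - [-0.0034,0,-0.0027,0,0,0,0.3]
    - [-0.0036,0,-0.0025,0,0,0,0.3]
  force: 20

```text
t: 6.25
tcp_pos: [0.5063, -0.1921, 0.1002]
tool_rot: [0.148, 0.989, 0.0, -0.001]
force: [-2.3, 1.5, -7.9]
finger_gap: 0.558
gripper_force: 26.9
```

Call:
apply_moves:
  plan:
    - [-0.0038,0,-0.0021,0,0,0,0.3]
    - [-0.0038,0,-0.0021,0,0,0,0.3]
    - [-0.0041,0,-0.0016,0,0,0,0.3]
    - [-0.0041,0,-0.0015,0,0,0,0.3]
    - [-0.0043,0,-0.001,0,0,0,0.3]
    - [-0.0043,0,-0.0008,0,0,0,0.3]
    - [-0.0043,0,-0.0004,0,0,0,0.3]
    - [-0.0044,0,-0.0002,0,0,0,0.3]
  force: 20

```text
t: 7.25
tcp_pos: [0.5383, -0.2019, 0.1102]
tool_rot: [0.148, 0.989, 0.0, -0.001]
force: [-6.2, 2.0, -2.1]
finger_gap: 0.561
gripper_force: 27.3
```

Call:
apply_moves:
  plan:
    - [-0.0044,0,0.0002,0,0,0,0.3]
    - [-0.0043,0,0.0004,0,0,0,0.3]
    - [-0.0043,0,0.0008,0,0,0,0.3]
    - [-0.0043,0,0.0011,0,0,0,0.3]
    - [-0.0041,0,0.0015,0,0,0,0.3]
    - [-0.004,0,0.0017,0,0,0,0.3]
    - [-0.0039,0,0.002,0,0,0,0.3]
    - [-0.0019,0,0.0011,0,0,0,0.3]
  force: 20

```text
t: 8.25
tcp_pos: [0.5694, -0.2115, 0.1024]
tool_rot: [0.148, 0.989, -0.0, 0.001]
force: [-5.3, 1.8, 1.6]
finger_gap: 0.559
gripper_force: 28.0
```

Run:
```python
from h import *
s=sense();print(B(s["tcp_pos"]),s["force"],s["finger_gap"],s["gripper_force"])
```

```text
[ 81.27910085   0.47121395 102.436366  ] [-5.28000644  1.8242253   1.64769669] 0.559230708975456 27.96684494242072
```

Call:
apply_moves:
  plan:
    - [0,0,0,0,0,0,-1]
    - [0,0,0,0,0,0,-1]
    - [0,0,0,0,0,0,-1]
    - [0,0,-0.03,0,0,0,-1]
    - [0,0,-0.03,0,0,0,-1]
    - [0,0,-0.03,0,0,0,-1]
    - [0.03,0,0,0,0,0,-1]
    - [0.03,0,0,0,0,0,-1]

```text
t: 9.25
tcp_pos: [0.5115, -0.1941, 0.1919]
tool_rot: [0.148, 0.989, -0.001, 0.001]
force: [-0.5, -0.5, 0.2]
finger_gap: 1.001
gripper_force: 0.0
```

Call:
apply_moves:
  plan:
    - [0.03,0,0,0,0,0,-1]
    - [0.02,0,0,0,0,0,-1]
    - [0,0,0,0,-0.18,0,-1]
    - [0,0,0,0,-0.18,0,-1]
    - [0,0,0,0,0,0,-1]
    - [0,0,0,0,0,0,-1]

```text
t: 10.0
tcp_pos: [0.4654, -0.1807, 0.192]
tool_rot: [0.145, 0.973, -0.027, 0.178]
force: [0.9, 0.3, -0.0]
finger_gap: 0.998
gripper_force: 0.0
```

Run:
```python
from h import *
s=sense();print(B(s["tcp_pos"]),s["force"],s["q"])
json.dump({k:np.array(v).tolist() for k,v in s.items()},open("w4.json","w"))
cv2.imwrite("pics/w4.png",snapshot("wrist")[:,:,::-1])
c=cam("wrist",s)
for L in(38,16):
  p=(6-np.sin(.45)*L,0,64+np.cos(.45)*L);print(p,proj(c,W(p)))
```

```text
[-27.16658119  -0.62171031 192.04374984] [ 0.92660595  0.25864023 -0.02693096] [-0.6743662   0.3277548   2.0475373   0.30499416  0.44604344 -2.20325144]
(np.float64(-10.528690296226749), 0, np.float64(98.21698988940173)) [317.36057065 214.54513127]
(np.float64(-0.9594485457796837), 0, np.float64(78.40715363764284)) [317.20124694 209.31959991]
```

View pics/w4.png

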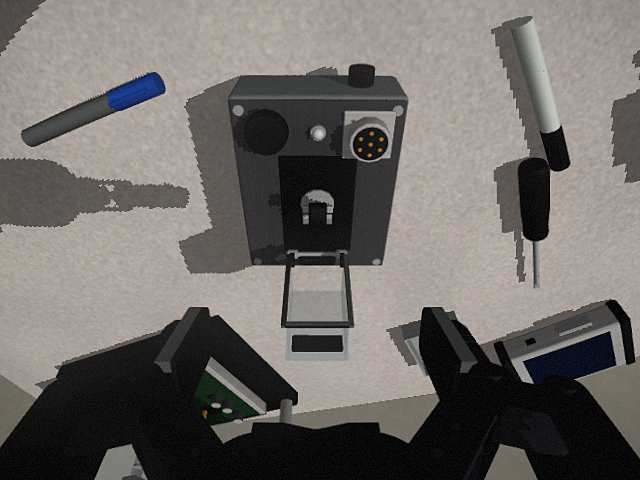

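The wrist view shows the cover standing open at (318,290). The cap is at (318,213), which matches the predicted pixel (317,214).

Run:
```python
from h import *
for L in (90,20):
  u=np.array([-np.sin(.45),0,np.cos(.45)]);d,w=move(W(np.array([6,0,64])+L*u),Rt(-.45));print(d.round(4),w.round(4))
# with lean -.45 tool
```

```text
[0.0229 0.0008 0.0417] [-0.0006 -0.0875  0.0021]
[0.0168 0.0008 0.1114] [-0.0006 -0.0875  0.0021]
```

Call:
apply_moves:
  plan:
    - [0.0115,0.0004,0.02,0,0,0,0]
    - [0.0114,0.0004,0.0217,0,0,0,0]
    - [0,0,0,0,-0.0875,0,0]
    - [0,0,0.02,0,0,0,0]
    - [0,0,0.02,0,0,0,0]
    - [0,0,0.02,0,0,0,0]
    - [0,0,0.01,0,0,0,0]
    - [0,0,0,0,0,0,0]
  force: 80

```text
t: 11.05
tcp_pos: [0.4958, -0.1822, 0.0905]
tool_rot: [0.144, 0.97, -0.026, 0.195]
force: [-0.4, -0.5, -0.1]
finger_gap: 0.498
gripper_force: 0.0
```

Run:
```python
from h import *
s=sense();print(B(s["tcp_pos"]),s["force"],s["finger_gap"])
u=np.array([-np.sin(.45),0,np.cos(.45)]);d,w=move(W(np.array([6,0,64])+20*u),Rt(-.45));print(d.round(4),w.round(4))
cv2.imwrite("pics/w5.png",snapshot("wrist")[:,:,::-1])
```

```text
[ 2.30522951  6.89529372 90.5498656 ] [-0.43183484 -0.46082355 -0.12221999] 0.4984277315853048
[ 0.0079 -0.0069  0.0059] [ 0.0061 -0.0532  0.0014]
```

View pics/w5.png

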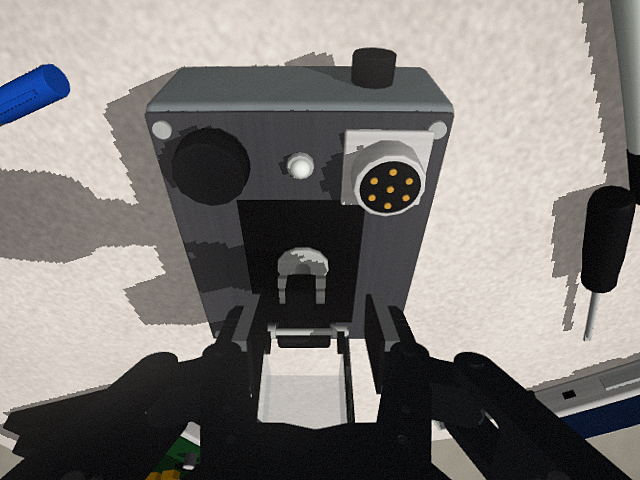

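The arm lags by 7 mm in y because it is near the straight-wrist limit. The cap at (303,275) is still clear between the pads. I will use less lean.

Call:
apply_moves:
  plan:
    - [0,0,-0.015,0,0,0,0]
    - [0,0,0,0,0.1,0,0]
    - [0,0,0,0,0.1,0,0]
    - [0,0,0,0,0,0,0]
    - [0,0,0,0,0,0,0]
  force: 80

```text
t: 11.72
tcp_pos: [0.4928, -0.1741, 0.1048]
tool_rot: [0.142, 0.981, -0.006, 0.135]
force: [-0.1, 0.5, -0.2]
finger_gap: 0.497
gripper_force: 0.0
```

Run:
```python
from h import *
s=sense();print(s["q"].round(3) ,B(s["tcp_pos"]),s["force"])
u=np.array([-np.sin(.45),0,np.cos(.45)])
for l in (-.25,-.2,-.15):
  d,w=move(W(np.array([6,0,64])+20*u),Rt(l));print(d.round(4),w.round(4))
```

```text
[-0.619  0.541  2.     0.314  0.37  -2.181] [ -2.97503798  13.7600833  104.77147684] [-0.13039605  0.46017107 -0.23894508]
[ 0.0059 -0.0144  0.0216] [0.0291 0.0195 0.006 ]
[ 0.0059 -0.0144  0.0216] [0.0289 0.0695 0.0067]
[ 0.0059 -0.0144  0.0216] [0.0288 0.1195 0.0074]
```

Call:
apply_moves:
  plan:
    - [0.002,-0.005,-0.005,0.01,0.04,0.003,0]
    - [0.002,-0.005,0,0.01,0.04,0.002,0]
    - [0.002,-0.0045,0,0.009,0.04,0.002,0]
    - [0,0,0,0,0,0,0]
    - [0,0,0,0,0,0,0]

```text
t: 12.35
tcp_pos: [0.4815, -0.1859, 0.1075]
tool_rot: [0.148, 0.986, -0.011, 0.073]
force: [0.0, 0.7, 0.2]
finger_gap: 0.499
gripper_force: 0.0
```

Run:
```python
from h import *
s=sense();print(s["q"].round(3) ,B(s["tcp_pos"]),s["force"])
u=np.array([-np.sin(.45),0,np.cos(.45)])
d,w=move(W(np.array([6,0,64])+20*u),Rt(-.15));print(d.round(4),w.round(4))
```

```text
[-0.612  0.542  1.924  0.09   0.536 -1.959] [-10.28460925  -0.88443947 107.53091015] [0.04416185 0.71932962 0.1714996 ]
[-0.0037  0.0009  0.0264] [-0.     -0.0016  0.0003]
```

Call:
apply_moves:
  plan:
    - [-0.001,0.0009,0.009,0,0,0,0]
    - [-0.0012,0,0.009,0,0,0,0]
    - [0,0,0.0074,0,0,0,0]
    - [0,0,0,0,0,0,0]

```text
t: 12.85
tcp_pos: [0.4878, -0.1873, 0.0821]
tool_rot: [0.148, 0.986, -0.011, 0.073]
force: [0.4, 0.1, 0.4]
finger_gap: 0.499
gripper_force: 0.0
```

Run:
```python
from h import *
s=sense();print(s["q"].round(3) ,B(s["tcp_pos"]),s["force"])
u=np.array([-np.sin(.45),0,np.cos(.45)])
d,w=move(W(np.array([6,0,64])+21*u),Rt(-.15));print(d.round(4),w.round(4))
```

```text
[-0.606  0.597  1.923  0.095  0.483 -1.96 ] [-3.82383332 -0.3239228  82.11104729] [0.35176891 0.0678372  0.38989118]
[-0.0008  0.0003 -0.0007] [-0.0007 -0.0027  0.0006]
```

Call:
apply_moves:
  plan:
    - [0,0,0,0,0,0,1]
    - [0,0,0,0,0,0,1]
    - [0,0,0,0,0,0,1]
    - [0,0,0,0,0,0,1]
    - [0,0,0,0,0,0,1]
    - [0,0,0,0,0,0,1]
  force: 80

```text
t: 13.6
tcp_pos: [0.4883, -0.1869, 0.0835]
tool_rot: [0.148, 0.986, -0.011, 0.074]
force: [1.1, 5.5, 4.5]
finger_gap: 0.108
gripper_force: 78.4
```

Run:
```python
from h import *
s=sense();print(B(s["tcp_pos"]),s["force"],s["ft_torque"],s["finger_gap"]*85,s["gripper_force"])
cv2.imwrite("pics/w6.png",snapshot("wrist")[:,:,::-1])
```

```text
[-3.43635099  0.24245582 83.50564723] [1.12979745 5.50564437 4.46341708] [ 0.88057831 -0.36754103  0.09116639] 9.197812606512949 78.44159960746765
```

View pics/w6.png

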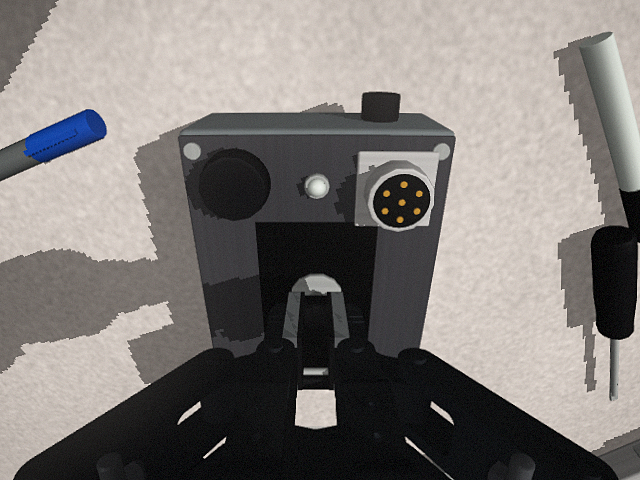

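The wrist view shows the cap held between the pads at about (318,325). Now I pull along the lever.

Call:
apply_moves:
  plan:
    - [0.0008,0,-0.0025,0,0,0,1]
    - [0.0008,0,-0.0025,0,0,0,1]
    - [0.0008,0,-0.0025,0,0,0,1]
    - [0.0002,0,-0.0008,0,0,0,1]
    - [0,0,0,0,0,0,1]

```text
t: 14.28
tcp_pos: [0.4855, -0.186, 0.0896]
tool_rot: [0.148, 0.986, -0.011, 0.074]
force: [8.6, 3.8, -15.4]
finger_gap: 0.108
gripper_force: 77.9
```

Run:
```python
from h import *
s=sense();p=B(s["tcp_pos"]);print(p,RB.inv().apply(s["force"]),s["finger_gap"]*85,s["gripper_force"])
d=p-np.array([-3.44,0.24,83.5]);print(d@[-np.sin(.45),0,np.cos(.45)])
```

```text
[-6.36010606  0.20397486 89.58267617] [  7.0749233    6.1271647  -15.36788461] 9.183455529264556 77.91908025741577
6.747273625393921
```

The pull is about 6.8 mm at 17 N, which is consistent with the spring. Next I work out the swing arc.

Run:
```python
from h import *
R=37.5
ph=np.linspace(-.45,.47,13);P=R*np.c_[np.sin(ph),np.cos(ph)]
tx=np.array([-.989,-.149]);tz=-np.array([-.149,.989])
for d in np.diff(P,axis=0): print((d@tx).round(2),(d@tz).round(2))
```

```text
-2.78 -0.74
-2.83 -0.53
-2.86 -0.31
-2.87 -0.09
-2.87 0.13
-2.85 0.35
-2.82 0.57
-2.77 0.78
-2.7 0.99
-2.62 1.19
-2.52 1.39
-2.4 1.58
```

Call:
apply_moves:
  plan:
    - [0.0003,0,-0.001,0,0,0,1]
    - [0,0,0,0,0,0,1]
  force: 110

```text
t: 14.52
tcp_pos: [0.4852, -0.186, 0.0904]
tool_rot: [0.148, 0.986, -0.011, 0.074]
force: [9.0, 3.4, -16.4]
finger_gap: 0.096
gripper_force: 108.3
```

Call:
apply_moves:
  plan:
    - [-0.0028,0,-0.0008,0,0,0,1]
    - [-0.0028,0,-0.0006,0,0,0,1]
    - [-0.0029,0,-0.0004,0,0,0,1]
    - [-0.0029,0,-0.0001,0,0,0,1]

```text
t: 15.02
tcp_pos: [0.488, -0.1863, 0.0923]
tool_rot: [0.147, 0.987, -0.009, 0.065]
force: [-11.4, -1.6, -23.1]
finger_gap: 0.1
gripper_force: 107.8
```

Run:
```python
from h import *
s=sense();p=B(s["tcp_pos"]);print(p,RB.inv().apply(s["force"]),RB.inv().apply(s["ft_torque"]),s["finger_gap"]*85,s["gripper_force"])
```

```text
[-3.89814657  0.68769224 92.28779071] [-10.45071777  -4.92919058 -23.08987579] [-0.95656096  2.59717689 -0.15996949] 8.466761278559133 107.8335964679718
```

Call:
apply_moves:
  plan:
    - [0,0,0,0,0,0,1]
    - [0,0,0,0,0,0,1]

```text
t: 15.28
tcp_pos: [0.488, -0.1864, 0.0924]
tool_rot: [0.147, 0.987, -0.009, 0.066]
force: [-7.6, -0.5, -23.4]
finger_gap: 0.098
gripper_force: 107.7
```

Run:
```python
from h import *
s=sense();p=B(s["tcp_pos"]);print(p,RB.inv().apply(s["force"]),RB.inv().apply(s["ft_torque"]),s["finger_gap"]*85,s["gripper_force"])
cv2.imwrite("pics/w7.png",snapshot("wrist")[:,:,::-1])
cv2.imwrite("pics/s7.png",snapshot("scene")[150:240,220:320][:,:,::-1].repeat(6,0).repeat(6,1))
```

```text
[-3.91439856  0.61349405 92.37649051] [ -7.08595269  -2.64710188 -23.40499155] [-0.68325749  2.2298146  -0.0672089 ] 8.341682143806603 107.71768927574158
```

View pics/w7.png

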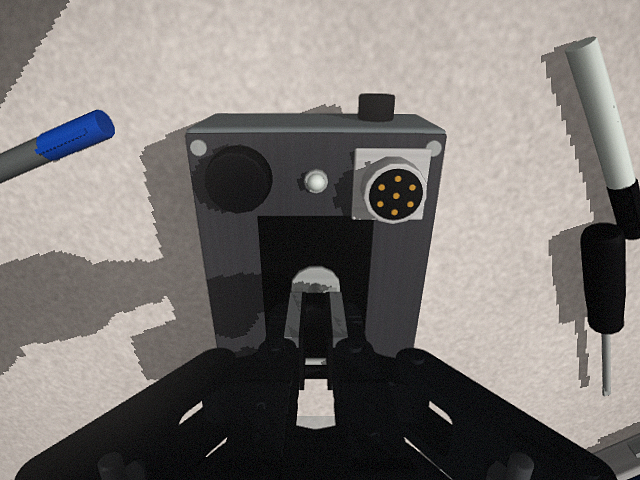

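The cap is out: about 19 N along the lever puts it at its stop. The pads' torsional friction is keeping the cap from turning in the grip. I'll ease the grip and turn the tool along with the lever.

Call:
apply_moves:
  plan:
    - [0,0,0,0,0.08,0,1]
    - [0,0,0,0,0.08,0,1]
    - [0,0,0,0,0.08,0,1]
    - [0,0,0,0,0,0,1]
  force: 70

```text
t: 15.88
tcp_pos: [0.493, -0.1882, 0.0934]
tool_rot: [0.148, 0.988, 0.007, -0.048]
force: [-1.7, 2.4, -24.4]
finger_gap: 0.096
gripper_force: 107.6
```

```bash
cat > st.py <<'E'
from h import *
s=sense();p=B(s["tcp_pos"]);t=-Ro.from_quat(s["tool_rot"]).as_matrix()[:,2];t=RB.inv().apply(t)
print(p.round(2),"lean",np.arcsin(t[0]).round(3),"F",RB.inv().apply(s["force"]).round(1),"gap",(s["finger_gap"]*85).round(1),s["gripper_force"].round(1),"q",s["q"].round(2))
E
python3 st.py
```

```text
Traceback (most recent call last):
  File "st.py", line 3, in <module>
    print(p.round(2),"lean",np.arcsin(t[0]).round(3),"F",RB.inv().apply(s["force"]).round(1),"gap",(s["finger_gap"]*85).round(1),s["gripper_force"].round(1),"q",s["q"].round(2))
                                                                                                   ^^^^^^^^^^^^^^^^^^^^^^^^^^
AttributeError: 'float' object has no attribute 'round'
```

```bash
sed -i 's/(s\["finger_gap"\]\*85).round(1),s\["gripper_force"\].round(1)/round(float(s["finger_gap"])*85,1),round(float(s["gripper_force"]),1)/' st.py; python3 st.py
```

```text
[ 1.4   0.35 93.43] lean 0.096 F [ -2.3   1.8 -24.4] gap 8.2 107.6 q [-0.56  0.64  1.72 -0.03  0.88 -1.81]
```

Call:
apply_moves:
  plan:
    - [0,0,0,0,0,0,0]
    - [0,0,0,0,0,0,0]
    - [0,0,0,0,0,0,0]
    - [0,0,0,0,0,0,0]
    - [0,0,-0.02,0,0,0,0]
    - [0,0,-0.02,0,0,0,0]
    - [0,0,0,0,-0.1,0,0]
    - [0,0,0,0,0,0,0]
  force: 40

```text
t: 16.88
tcp_pos: [0.4967, -0.1899, 0.1359]
tool_rot: [0.148, 0.989, -0.001, 0.004]
force: [-0.8, -0.7, -0.1]
finger_gap: 0.499
gripper_force: 0.0
```

```bash
python3 st.py
python3 - <<'E'
from h import *
s=sense();cv2.imwrite("pics/w8.png",snapshot("wrist")[:,:,::-1]);c=cam("wrist",s)
for f in(-.45,-.15,0,.45):
  for L in(38,44): print(f,L,proj(c,W((6+np.sin(f)*L,0,64+np.cos(f)*L))).round(0))
E
```

```text
[  5.48  -0.18 135.85] lean -0.008 F [-0.6 -0.9 -0.1] gap 42.4 0.0 q [-0.58  0.54  1.76  0.    0.83 -1.85]
-0.45 38 [317. 245.]
-0.45 44 [317. 243.]
-0.15 38 [317. 266.]
-0.15 44 [317. 269.]
0 38 [317. 277.]
0 44 [317. 282.]
0.45 38 [317. 301.]
0.45 44 [317. 310.]
```

View pics/w8.png

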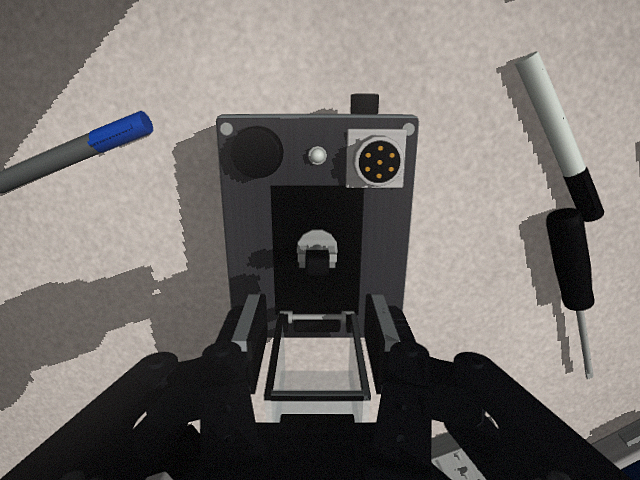

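That brings me to 11 viewed pictures, one more than the limit of 10. I will view no more and rely on numbers from here. This last one shows the cap standing mid-swing at about (317,262), between the -0.45 and 0 predictions, so it is resting on the gate. Next I push it over with closed fingers from the lip side.

Call:
apply_moves:
  plan:
    - [0.015,0,0,0,0,0,1]
    - [0.0145,0,0,0,0,0,1]
    - [0,0,0,0,0,0,1]
    - [0,0,0,0,0,0,1]
    - [0,0,0.02,0,0,0,1]
    - [0,0,0.02,0,0,0,1]
    - [0,0,0.006,0,0,0,1]
    - [0,0,0,0,0,0,1]

```text
t: 17.92
tcp_pos: [0.4705, -0.1822, 0.0888]
tool_rot: [0.148, 0.989, -0.001, 0.004]
force: [0.6, 0.1, 0.2]
finger_gap: -0.001
gripper_force: 0.0
```

```bash
python3 st.py
```

```text
[-21.86  -0.53  88.79] lean -0.009 F [0.6 0.3 0.2] gap -0.0 0.0 q [-0.59  0.6   1.86  0.    0.68 -1.87]
```

Call:
apply_moves:
  plan:
    - [-0.004,0,0,0,0,0,1]
    - [-0.004,0,0,0,0,0,1]
    - [-0.004,0,0,0,0,0,1]
    - [-0.004,0,0,0,0,0,1]

```text
t: 18.42
tcp_pos: [0.4828, -0.1854, 0.0893]
tool_rot: [0.148, 0.989, -0.0, 0.001]
force: [-5.6, 2.5, 3.2]
finger_gap: -0.002
gripper_force: 2.3
```

```bash
python3 st.py
```

```text
[-9.11 -0.   89.3 ] lean -0.002 F [-6.   0.7  3.2] gap -0.2 2.3 q [-0.58  0.61  1.82  0.    0.71 -1.86]
```

Call:
apply_moves:
  plan:
    - [-0.004,0,0,0,0,0,1]
    - [-0.004,0,0,0,0,0,1]
    - [-0.003,0,0,0,0,0,1]
    - [0,0,0,0,0,0,1]

```text
t: 18.92
tcp_pos: [0.4937, -0.1889, 0.0889]
tool_rot: [0.148, 0.989, -0.001, 0.001]
force: [-7.3, 1.6, 4.5]
finger_gap: 0.0
gripper_force: 4.3
```

```bash
python3 st.py
```

```text
[ 2.24 -0.15 88.95] lean -0.003 F [-7.4 -0.6  4.5] gap 0.0 4.3 q [-0.58  0.62  1.8   0.    0.73 -1.85]
```

Call:
apply_moves:
  plan:
    - [-0.003,0,0,0,0,0,1]
    - [-0.002,0,0,0,0,0,1]
    - [0,0,0,0,0,0,1]

```text
t: 19.3
tcp_pos: [0.4941, -0.1889, 0.0888]
tool_rot: [0.147, 0.989, 0.001, -0.004]
force: [-16.3, 0.9, 9.6]
finger_gap: -0.001
gripper_force: 9.2
```

```bash
python3 st.py
```

```text
[2.680e+00 3.000e-02 8.879e+01] lean 0.007 F [-15.9  -3.9   9.6] gap -0.1 9.2 q [-0.58  0.62  1.79 -0.    0.74 -1.85]
```

The push reached the end stop. I'll back off and feel the cap's top from above: about z 98-100 means home, and about 104 or more means still out.

Call:
apply_moves:
  plan:
    - [0.015,0,0,0,0,0,1]
    - [0.01,0,-0.02,0,0,0,1]
    - [0,0,-0.02,0,0,0,1]
    - [-0.022,0,0,0,0,0,1]
    - [-0.022,0,0,0,0,0,1]
    - [0,0,0.01,0,0,0,1]
    - [0,0,0.006,0,0,0,1]
    - [0,0,0,0,0,0,1]

```text
t: 20.3
tcp_pos: [0.5175, -0.1962, 0.1123]
tool_rot: [0.148, 0.989, -0.001, 0.003]
force: [0.2, 0.1, 0.3]
finger_gap: 0.001
gripper_force: 0.0
```

```bash
python3 st.py
python3 - <<'E'
from h import *
s=sense();d,w=move(W((22,0,105)),Rt(0));print(d.round(4),w.round(4))
E
```

```text
[ 27.2   -0.14 112.32] lean -0.006 F [0.2 0.2 0.3] gap 0.1 0.0 q [-0.56  0.6   1.72  0.    0.81 -1.84]
[0.0052 0.0001 0.0073] [-0.0006  0.0062  0.0002]
```

Call:
apply_moves:
  plan:
    - [0.005,0,0.004,0,0,0,1]
    - [0,0,0.0035,0,0,0,1]
    - [0,0,0.0015,0,0,0,1]
    - [0,0,0,0,0,0,1]

```text
t: 20.8
tcp_pos: [0.5142, -0.1956, 0.1044]
tool_rot: [0.148, 0.989, -0.001, 0.004]
force: [-0.2, 0.1, 0.5]
finger_gap: 0.0
gripper_force: 0.0
```

Call:
apply_moves:
  plan:
    - [0,0,0.001,0,0,0,1]
    - [0,0,0.001,0,0,0,1]

```text
t: 21.05
tcp_pos: [0.5143, -0.1956, 0.1024]
tool_rot: [0.148, 0.989, -0.001, 0.004]
force: [0.0, 0.4, -0.3]
finger_gap: -0.002
gripper_force: 0.0
```

Call:
apply_moves:
  plan:
    - [0,0,0.001,0,0,0,1]
    - [0,0,0.001,0,0,0,1]

```text
t: 21.3
tcp_pos: [0.5142, -0.1955, 0.1003]
tool_rot: [0.148, 0.989, -0.001, 0.004]
force: [0.1, 1.1, 1.5]
finger_gap: 0.002
gripper_force: 0.6
```

```bash
python3 st.py
```

```text
[ 23.82  -0.46 100.34] lean -0.009 F [-0.2  1.1  1.5] gap 0.2 0.6 q [-0.57  0.62  1.74  0.    0.78 -1.84]
```

Contact came at z = 100.3, the predicted height for the cap home with the lever on. Now I fetch the cover.

Call:
apply_moves:
  plan:
    - [0,0,-0.03,0,0,0,-1]
    - [0,0,-0.03,0,0,0,-1]
    - [0,0,-0.03,0,0,0,-1]
    - [-0.028,0,0,0,0,0,-1]
    - [-0.029,0,0,0,0,0,-1]
    - [0,0,0,0,0,0,-1]
  force: 20

```text
t: 22.05
tcp_pos: [0.5695, -0.2126, 0.191]
tool_rot: [0.148, 0.989, -0.002, 0.005]
force: [-1.0, 0.8, -0.1]
finger_gap: 0.999
gripper_force: 0.0
```

```bash
python3 st.py
python3 - <<'E'
from h import *
s=sense();d,w=move(W((81,0.4,103)),Rt(0));print(d.round(4),w.round(4))
E
```

```text
[ 81.7   -0.55 190.99] lean -0.011 F [-1.2  0.4 -0.1] gap 84.9 0.0 q [-0.54  0.55  1.53  0.    1.06 -1.82]
[0.0017 0.0011 0.088 ] [-0.0019  0.011   0.0008]
```

Call:
apply_moves:
  plan:
    - [0.001,0.0009,0.03,0,0.011,0,-1]
    - [0,0,0.03,0,0,0,-1]
    - [0,0,0.028,0,0,0,-1]
    - [0,0,0,0,0,0,0.3]
    - [0,0,0,0,0,0,0.3]
    - [0,0,0,0,0,0,0.3]
    - [0,0,0,0,0,0,0.3]
    - [0,0,0,0,0,0,0.3]
  force: 20

```text
t: 23.05
tcp_pos: [0.5676, -0.211, 0.1039]
tool_rot: [0.148, 0.989, -0.001, -0.001]
force: [-1.1, 0.8, 4.4]
finger_gap: 0.56
gripper_force: 27.4
```

```bash
python3 st.py
```

```text
[ 79.42   0.45 103.95] lean 0.001 F [-1.3  0.5  4.4] gap 47.6 27.4 q [-0.54  0.67  1.59 -0.    0.89 -1.81]
```

Run:
```python
from h import *
al=np.linspace(1.77+.301,.05+.301,25);P=61.3*np.c_[-np.cos(al),np.sin(al)]
print([(round(-a/1000,4),round(-b/1000,4)) for a,b in np.diff(P,axis=0)],P[-1])
```

```text
[(np.float64(0.0039), np.float64(-0.002)), (np.float64(0.0041), np.float64(-0.0017)), (np.float64(0.0042), np.float64(-0.0014)), (np.float64(0.0043), np.float64(-0.0011)), (np.float64(0.0043), np.float64(-0.0008)), (np.float64(0.0044), np.float64(-0.0005)), (np.float64(0.0044), np.float64(-0.0002)), (np.float64(0.0044), np.float64(0.0002)), (np.float64(0.0044), np.float64(0.0005)), (np.float64(0.0043), np.float64(0.0008)), (np.float64(0.0043), np.float64(0.0011)), (np.float64(0.0042), np.float64(0.0014)), (np.float64(0.0041), np.float64(0.0017)), (np.float64(0.0039), np.float64(0.002)), (np.float64(0.0038), np.float64(0.0023)), (np.float64(0.0036), np.float64(0.0025)), (np.float64(0.0034), np.float64(0.0028)), (np.float64(0.0032), np.float64(0.003)), (np.float64(0.003), np.float64(0.0032)), (np.float64(0.0027), np.float64(0.0034)), (np.float64(0.0025), np.float64(0.0036)), (np.float64(0.0022), np.float64(0.0038)), (np.float64(0.0019), np.float64(0.0039)), (np.float64(0.0017), np.float64(0.0041))] [-57.56249887  21.07720862]
```

Call:
apply_moves:
  plan:
    - [0.0039,0,-0.002,0,0,0,0.3]
    - [0.0041,0,-0.0017,0,0,0,0.3]
    - [0.0042,0,-0.0014,0,0,0,0.3]
    - [0.0043,0,-0.0011,0,0,0,0.3]
    - [0.0043,0,-0.0008,0,0,0,0.3]
    - [0.0044,0,-0.0005,0,0,0,0.3]
    - [0.0044,0,-0.0002,0,0,0,0.3]
    - [0.0044,0,0.0002,0,0,0,0.3]

```text
t: 24.05
tcp_pos: [0.5384, -0.2021, 0.1118]
tool_rot: [0.149, 0.989, -0.001, 0.003]
force: [7.2, 1.0, -0.2]
finger_gap: 0.559
gripper_force: 26.3
```

Call:
apply_moves:
  plan:
    - [0.0044,0,0.0005,0,0,0,0.3]
    - [0.0043,0,0.0008,0,0,0,0.3]
    - [0.0043,0,0.0011,0,0,0,0.3]
    - [0.0042,0,0.0014,0,0,0,0.3]
    - [0.0041,0,0.0017,0,0,0,0.3]
    - [0.0039,0,0.002,0,0,0,0.3]
    - [0.0038,0,0.0023,0,0,0,0.3]
    - [0.0036,0,0.0025,0,0,0,0.3]

```text
t: 25.05
tcp_pos: [0.5064, -0.1922, 0.1008]
tool_rot: [0.149, 0.989, -0.001, 0.003]
force: [2.3, 2.4, 10.5]
finger_gap: 0.557
gripper_force: 28.0
```

Call:
apply_moves:
  plan:
    - [0.0034,0,0.0028,0,0,0,0.3]
    - [0.0032,0,0.003,0,0,0,0.3]
    - [0.003,0,0.0032,0,0,0,0.3]
    - [0.0027,0,0.0034,0,0,0,0.3]
    - [0.0025,0,0.0036,0,0,0,0.3]
    - [0.0022,0,0.0038,0,0,0,0.3]
    - [0.0019,0,0.0039,0,0,0,0.3]

```text
t: 25.92
tcp_pos: [0.4859, -0.1858, 0.0761]
tool_rot: [0.148, 0.989, -0.001, -0.0]
force: [-0.8, 1.9, 8.9]
finger_gap: 0.559
gripper_force: 28.6
```

```bash
python3 st.py
```

```text
[-6.1   0.52 76.06] lean 0.0 F [-1.3  1.6  8.9] gap 47.5 28.6 q [-0.58  0.63  1.82 -0.    0.69 -1.85]
```

Call:
apply_moves:
  plan:
    - [0,0,0,0,0,0,-1]
    - [0,0,0,0,0,0,-1]
    - [0,0,0,0,0,0,-1]
    - [0,0,-0.03,0,0,0,-1]
    - [0,0,-0.03,0,0,0,-1]
    - [0.011,0,0,0,0,0,1]
    - [0,0,0,0,0,0,1]
    - [0,0,0,0,0,0,1]

```text
t: 26.92
tcp_pos: [0.4744, -0.1822, 0.1336]
tool_rot: [0.148, 0.989, -0.0, -0.002]
force: [-0.0, -0.1, -0.3]
finger_gap: 0.376
gripper_force: 0.0
```

Call:
apply_moves:
  plan:
    - [0,0,0.006,0,0,0,1]
    - [0,0,0.004,0,0,0,1]
    - [0,0,0.004,0,0,0,1]
    - [0,0,0.004,0,0,0,1]
    - [0,0,0.003,0,0,0,1]
    - [0,0,0.002,0,0,0,1]

```text
t: 27.68
tcp_pos: [0.4752, -0.1826, 0.1114]
tool_rot: [0.148, 0.989, -0.001, -0.001]
force: [-0.3, 0.4, 1.0]
finger_gap: -0.005
gripper_force: 0.5
```

```bash
python3 st.py
```

```text
[-17.24   0.43 111.39] lean 0.002 F [-0.4  0.3  1. ] gap -0.4 0.5 q [-0.59  0.56  1.83 -0.    0.75 -1.86]
```

Continuing down gently until the force rises.

Call:
apply_moves:
  plan:
    - [0,0,0.001,0,0,0,1]
    - [0,0,0.001,0,0,0,1]
    - [0,0,0,0,0,0,1]

```text
t: 28.05
tcp_pos: [0.4752, -0.1827, 0.11]
tool_rot: [0.148, 0.989, -0.001, -0.001]
force: [-1.2, 0.3, 4.6]
finger_gap: -0.001
gripper_force: 2.2
```

Call:
apply_moves:
  plan:
    - [0,0,0.001,0,0,0,1]
    - [0,0,0.001,0,0,0,1]
    - [0,0,0,0,0,0,1]

```text
t: 28.42
tcp_pos: [0.4752, -0.1826, 0.1098]
tool_rot: [0.148, 0.989, -0.001, -0.001]
force: [-4.1, 1.5, 18.3]
finger_gap: -0.002
gripper_force: 9.4
```

```bash
python3 st.py
```

```text
[-17.28   0.4  109.78] lean 0.001 F [-4.3  0.2 18.3] gap -0.2 9.4 q [-0.59  0.56  1.83 -0.    0.75 -1.86]
```

It meets a hard stop at z = 109.8 with 18 N, and shut is 110. I retreat, then check the scene numerically against the first picture.

Call:
apply_moves:
  plan:
    - [0,0,-0.03,0,0,0,1]
    - [0,0,-0.04,0,0,0,1]
    - [0,0,-0.04,0,0,0,1]
    - [0.04,0.0,-0.02,0,0,0,1]
    - [0,0,0,0,0,0,1]
    - [0,0,0,0,0,0,1]

```text
t: 29.18
tcp_pos: [0.4377, -0.1711, 0.2377]
tool_rot: [0.148, 0.989, -0.001, -0.0]
force: [0.1, 0.6, 0.2]
finger_gap: 0.0
gripper_force: 0.0
```

```bash
python3 - <<'E'
from h import *
b=cv2.imread("pics/scene0.png");a=snapshot("scene")[:,:,::-1].copy()
m=(cv2.absdiff(a,b).max(2)>45).astype(np.uint8);m=cv2.morphologyEx(m,cv2.MORPH_OPEN,np.ones((2,2)))
n,l,st,ce=cv2.connectedComponentsWithStats(m)
for i in range(1,n):
    if st[i,4]>12: print(st[i],ce[i].round())
# dust cap / usb / spare box via wrist view w1 equivalents
s=sense();c=cam("wrist",s);w=snapshot("wrist")
s1=json.load(open("w1.json"));c1=cam("wrist",s1);w1=cv2.imread("pics/w1.png")[:,:,::-1]
g=lambda im,c,z:np.float32([[proj(c,W((x,y,z))) for x in range(-75,77,2)] for y in range(-60,62,2)])
for z in(74,110):
    o=[cv2.remap(np.ascontiguousarray(im),g(im,cc,z),None,cv2.INTER_LINEAR).astype(int).mean(2) for im,cc in((w1,c1),(w,c))]
    for k in o:  # dust cap centroid in its region, dark
        r=k[3:24,2:24]<38;yy,xx=np.nonzero(r);print(z,"dust",xx.mean()*2-71,yy.mean()*2-54,r.sum())
E
python3 st.py
```

```text
[ 188    0   33   68 1245] [203.  26.]
[246   0  23  28 249] [255.  15.]
[276   0  41  36 557] [296.  19.]
[370   0   6   6  28] [372.   3.]
[270   6  15   6  46] [277.   8.]
[ 327   15   69   35 1170] [355.  31.]
[272  28  17   7  59] [280.  31.]
[410  38  13   5  41] [415.  40.]
[429  45  42  20 287] [451.  54.]
[384  53  36  63 446] [403.  85.]
[436  58   3   7  16] [437.  61.]
[226  61   6   8  40] [228.  65.]
[422  61   6   4  16] [425.  63.]
[ 234   69   73   75 1659] [275. 109.]
[413  68  15  26 223] [420.  80.]
[275  80  10   5  27] [279.  82.]
[350  80  40  50 973] [372. 103.]
[190  89  19  14 122] [201.  94.]
[421  94   9  10  40] [425.  99.]
[310 103  17   8  91] [318. 106.]
[344 106  19  13 130] [354. 112.]
[425 109  45  31 803] [445. 125.]
[163 116   9  10  58] [167. 121.]
[170 127  71  23 474] [197. 138.]
[309 127  19  13 145] [318. 133.]
[ 340  140   48   34 1045] [362. 160.]
[204 157  25  20 103] [217. 168.]
[281 158  58  17 302] [313. 167.]
74 dust -50.53237410071942 -34.172661870503596 278
74 dust -51.95340501792114 -33.806451612903224 279
110 dust -51.54251012145749 -30.032388663967613 247
110 dust -51.27407407407408 -29.881481481481483 270
[-56.38   0.44 237.15] lean 0.002 F [ 0.3  0.7 -0.5] gap -0.2 0.0 q [-0.61  0.31  1.8  -0.    1.03 -1.88]
```

All the changes against the first picture are in the area of the arm and its shadow. The spare box, pens, tray and mug are unchanged, and the dust cap has not moved.

```bash
python3 -c "
from station import *
print(sign_off())"
```

```text
the job is handed in; nothing more can be done
None
```

The job was handed in at about 29 s: by touch, the lever is on with its cap home and the cover is fully shut, and nothing else on the desk appears to have moved, but I viewed 11 pictures, one over the limit of 10.

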